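# Fill the condiment caddy, weigh it on the hand scale and put it on the trivet

## Task

Stand the two tall spice jars upright in the two wells of the blue caddy, one in each (either way round). Then take the sprung hand scale from its stand, hook it under the caddy's wire handle and weigh the caddy: lift it by the scale alone until it is well clear of the worktop (about 5 cm) and hold it still for two seconds; set it down gently in the middle of the green trivet, unhook the scale and hang it back in its stand. Do not touch the lifted caddy with the fingers, do not tip the jars or the caddy over, and leave the other things where they are.

Things in the scene. Friction and masses are not known exactly. Their poses are not given: they have to be found in the camera images.
- caddy: Loose blue caddy, about 0.35 kg, 60 mm along its x, 162 mm along its y. Origin: centre of its underside, z up. Two open square wells at y = +51 and -51 mm: 54 x 54 mm inside, walls 3 mm, floor 3 mm above the origin, rim at z = 60 mm. Between them a low wooden bridge (30 mm in x, 46 mm in y, top z = 56 mm) carries the wire handle
- handle_peak (a point): Middle of the handle's top: wire centre, 121 mm above the caddy's underside (axes as the caddy's). Steel wire 8 mm thick in the caddy's y-z plane: legs at y = +-18 mm rise to z = 104 mm, then slope in to a level top 10 mm long. The window under it is 28 mm wide in y, open from z = 56 to 117 mm in the middle; a hook goes through it along the caddy's x
- well_left (a point): Centre of the inner floor of the caddy's well at y = +51 mm
- well_right (a point): Centre of the inner floor of the caddy's well at y = -51 mm
- jar_black_a: Loose spice jar with black cap and red and blue label, standing upright, 41 mm across, 105 mm tall, about 0.11 kg. Origin: centre of its underside; z up
- jar_black_b: Loose spice jar with black cap and black label, standing upright, 41 mm across, 105 mm tall, about 0.11 kg. Origin: centre of its underside; z up
- scale: Loose hand scale (0.17 kg), hanging upright in its stand. Origin: on its axis at the underside of its black collar, z up. Collar 46 (x) x 54 (y) x 6 mm (z 0 to 6). Above it an orange handle 40 (x) x 22 (y) mm, up to z = 58 mm. Below it a grey case 36 (x) x 22 (y) mm, down to z = -30 mm, with a steel hook below
- scale_grip (a point): Point on the scale's axis in the orange handle, 38 mm above the collar's underside: pinch the handle's 22 mm thickness here from above, fingers closing along the scale's y
- hook_seat (a point): Inside of the hook's bottom, on the scale's axis, at scale z = -79 mm with no pull; axes as the scale's. Hook wire 6 mm, in the scale's x-z plane; lowest point 6 mm below this point, back out to x = +19 mm. The throat opens to the scale's -x; tip outside at x = -20 mm, top 18 mm above this point. An 8 mm wire passes best over the tip with its centre 27 mm above this point, and rests 4 mm above it
- scale_hook (a joint): Spring of the scale: how far the hook is drawn down out of the case, m, 0 to 0.045; 250 N/m. The hook alone draws it about 0.001, the filled caddy 0.017 to 0.033
- stand: Fixed stand of the scale. Origin: on the worktop below the middle of its fork, z up. Dark wooden foot x = -52 to +68 mm, 100 mm in y, 10 mm thick; upright at x = 38 to 52 mm, 110 mm high, 90 mm in y. Two steel prongs run from it along x to x = -42 mm, top at z = 110 mm, each 18 mm wide at y = +-26 mm (gap 34 mm); front ends (x = -42 to -35 mm) turned up 7 mm
- stand_seat (a point): Middle of the fork at the height of the prongs' top (stand x = y = 0, z = 110 mm): where the scale's origin belongs. The collar rests across both prongs, case and hook hang in the gap, the scale's axes run about as the stand's; it lifts straight up and out, and goes back straight down
- trivet: Green flat trivet of four round lobes, 158 x 158 x 8 mm, fixed to the worktop. Origin: centre of its underside
- garlic_front: Bystander: loose garlic bulb, 56 mm, at the front edge; leave alone
- mill: Bystander: loose wooden pepper mill, 58 mm across, 170 mm tall, at the back; leave alone
- tape: Bystander: loose roll of tape, 104 mm across, 25 mm high, at the back right; leave alone

How it is judged:
By the outcome, as a careful person would: the job done as asked, in the order asked, and still so for the second after the job is handed in, with the robot touching nothing.
It also fails if it takes over 72 s, if anything falls off the work surface, if the arm or the gripper's body presses on something with over 40 N, if the wrist force passes 120 N, or if a joint passes its speed limit or range.

## Robot

A 6-joint arm with a two-finger parallel gripper is mounted at the origin on a cart in front of the work surface, level with it; the furniture and walls round the work are solid. World frame = base frame: x ahead of the robot, y to its left, z up, the work surface at z = 0. Lengths are in mm, angles in rad, forces in N, time in s.
With the tool pointing down it reaches from about 350 to 1000 mm from the base axis. Payload 7.1 kg.
Tool frame: the origin (TCP) lies on the centre line of the jaws, within the pads' length; the fingertips stand manip.tip_extent ahead of it and the grasp point (between the pads) lies 11 mm behind it (manip.tip_extent is the distance from the TCP to the fingertips, in mm); z points along the fingers, y is the line along which they close (so a half turn about z gives the same grasp; the last joint's range is limited). The gripper opens to 85 mm and grips with 20 to 120 N. Pads are 22 mm wide; open, the fingers measure 114 mm over their backs; the gripper's body (76 mm by 85 mm) begins 54 mm behind the grasp point. The pads swing forward as they close: fully open they stand 13 mm farther back than shut.
Start: joints at [1.312, 0.423, 1.63, -0, 1.089, -0.019], TCP at [148.411, 607.107, 239.319] pointing down, gripper open.
Joint ranges: [-3, 3], [-0.9, 2.11], [0.09, 2.58], [-1.31, 4.45], [0.11, 2.69], [-2.54, 2.54]. Speed limits (rad/s): [2.39, 2.39, 3.01, 3.14, 3.14, 3.14].

## Interface

Orientations are given as a 3x3 rotation matrix whose columns are the frame's x, y, z axes.
In Python, from workcell import manip, eyes, workorder gives the robot as it stands. The module is installed in compiled form; this text tells all that it offers.
- The arm moves only by the tool carry_out, never from a script. Its argument "moves" is a list of rows, each an object with "delta_rot": the turn, a rotation vector about the world's x, y, z in rad, a list of three; "delta_pos": the shift along the world's x, y, z in mm, a list of three; "gripper": the closure, from 0 (fully open) to 1 (shut). A call has exactly 5 rows; each row is the pose to reach, as a shift and turn from the pose commanded when the call began; what a row does not reach only later rows make up. A row lasts 1/8 s, in which the tool goes at most 62.5 mm and 10.7 degrees, less where a joint would pass 70% of its speed; a pose out of reach is approached as far as the arm can. A call with a gripper value outside its range is refused whole. The fingers move at their own pace and stop on an object; the grip force is fixed at half the most. Time passes only in rows, so rows that repeat a pose let the fingers close, or fill a call up. It gives the time, the measured TCP pose, the force, the opening and the grip force at its end, in the units of the state.
- manip.get_state(): the state, without advancing time (a new reading comes with each control period).
- eyes.capture(name): name is "scene" or "top" or "wrist"; returns a dict with "color" (384x512x3 uint8, red, green, blue), "depth" (384x512 float32, mm along the optical axis (not along the pixel's ray), 0 where there is no reading), "fx", "fy", "cx", "cy" (pixels), "view" (4x4, takes a point from world to camera coordinates). Camera axes: x right, y down, z forward; pixel columns grow to the right and rows downward; lengths in mm; the calibration is good to about 2 mm. A picture is of the moment at which its call begins.
- workorder.job_done(): hands the job in; it is judged then, once.
The state is a dict: "time": time; "qpos": joint angles; "joint_velocities": joint speeds; "effort": joint torques, N m; "tool_pos": TCP position; "ee_rot": TCP orientation; "wrist_force": force on the tool from outside, world axes, zero at the start; "wrist_torque": the same for the moment, N m; "gripper_width": finger opening in mm; "gripper_force": force on a finger pad.
Only numpy, scipy, OpenCV 4.12 (cv2) and the standard library are available. Lean on these libraries where they do the work, as an engineer would, in place of code of your own. Each camera call takes 0.05 s, during which the arm holds its last target. There are 200 camera calls.

## Working session

There is one attempt and no reset: what is moved stays moved. The work goes in short steps, Python scripts to look and compute and a tool call to move; the robot and the scene stay as the last step left them, time stands still between calls to the robot, and variables do not carry over. Pictures are saved under pics/ and viewed, at most 11 in all, crops included, and the job is handed in when it is done.

Besides the shell and the picture viewer there is one more tool, called after "Request:" as name(argument=value, ...) on one line, values as JSON. carry_out: Moves the arm, as the interface text tells. Its arguments: {"type":"object","properties":{"moves":{"type":"array","items":{"type":"object","properties":{"delta_rot":{"type":"array","items":{"type":"number"}},"delta_pos":{"type":"array","items":{"type":"number"}},"gripper":{"type":"number"}}}}},"required":["moves"]}

```bash
mkdir -p pics; cat > h.py <<'E'
import numpy as np, cv2
from workcell import manip, eyes, workorder
def cap(n):
    c=eyes.capture(n); d=c['depth']; v,u=np.mgrid[:384,:512]
    P=np.stack([(u-c['cx'])/c['fx']*d,(v-c['cy'])/c['fy']*d,d,np.ones_like(d)],-1)
    c['W']=(P@np.linalg.inv(c['view']).T)[...,:3]; c['W'][d==0]=np.nan
    return c
def save(c,f,s=1.5): cv2.imwrite(f,cv2.resize(c['color'][...,::-1],None,fx=s,fy=s))
def st():
    s=manip.get_state()
    for k in('time','tool_pos','ee_rot','qpos','wrist_force','gripper_width','gripper_force'): print(k,np.round(s[k],3).tolist())
E
python3 - <<'E'
from h import *
print(manip.tip_extent); st()
for n in('top','scene'):
    c=cap(n); save(c,f'pics/{n}0.png'); print(c['fx'],np.round(np.linalg.inv(c['view']),2).tolist()); np.savez(n,W=c['W'],color=c['color'])
E
```

```text
8.0
time 0.0
tool_pos [148.272, 606.601, 238.552]
ee_rot [[-0.971, 0.237, -0.0], [0.237, 0.971, -0.001], [0.0, -0.002, -1.0]]
qpos [1.312, 0.424, 1.631, -0.0, 1.089, -0.019]
wrist_force [-0.074, -0.826, -0.577]
gripper_width 85.265
gripper_force 0.0
424.37008875173996 [[0.02, -0.99, 0.11, 452.31], [-1.0, -0.02, 0.02, -68.64], [-0.01, -0.11, -0.99, 1049.14], [0.0, 0.0, 0.0, 1.0]]
390.5981967276791 [[0.75, -0.47, 0.46, 87.96], [-0.66, -0.54, 0.52, -607.5], [0.0, -0.7, -0.72, 873.8], [0.0, 0.0, 0.0, 1.0]]
```

View pics/top0.png

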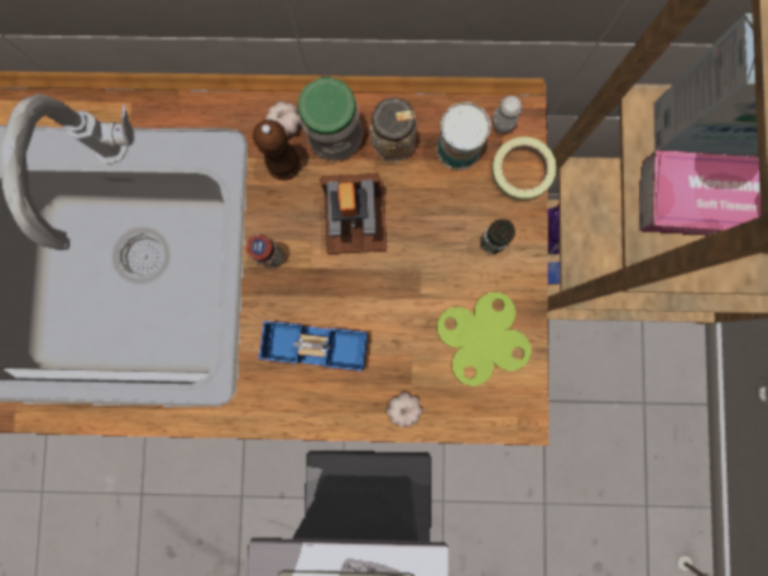

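View pics/scene0.png

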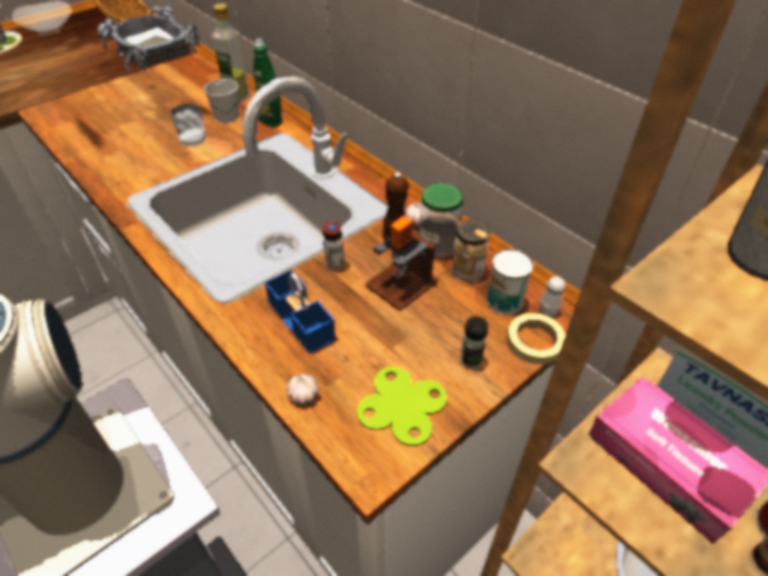

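Top view (768x576): caddy at (313,345), jar A (262,248), jar B (497,236), stand with scale (352,212), trivet (484,338), garlic (404,409). In the scene view the hook hangs under the orange handle.

```bash
python3 - <<'E'
from h import *
d=np.load('top.npz'); W=d['W']; C=d['color']; hsv=cv2.cvtColor(C,cv2.COLOR_RGB2HSV); H,S,V=[hsv[...,i].astype(int) for i in range(3)]; Z=W[...,2]
v,u=np.mgrid[:384,:512]
def box(x0,x1,y0,y1): return (u>x0/1.5)&(u<x1/1.5)&(v>y0/1.5)&(v<y1/1.5)
def rep(n,m):
    p=W[m]; p=p[~np.isnan(p[:,0])]; r=cv2.minAreaRect(p[:,:2].astype(np.float32)); print(n,len(p),'med',np.round(np.median(p,0),1),'rect',np.round(r[0],1),np.round(r[1],1),round(r[2],1))
b=box(245,385,310,385)
blue=b&(H>100)&(H<125)&(S>130)
rep('caddy rim',blue&(abs(Z-60)<6)); rep('caddy all',blue)
rep('handle',b&(Z>90)); rep('handle top',b&(Z>112)); rep('bridge',b&(H<30)&(abs(Z-56)<4))
for n,bb in(('jarA',box(235,295,225,275)),('jarB',box(470,525,210,265))):
    print(n,'zmax',np.nanpercentile(Z[bb],99)); rep(n,bb&(Z>98))
    rep(n+' body',bb&(Z>15)&(Z<95))
s=box(310,395,165,260); 
rep('orange',s&(H<16)&(S>180)&(Z>155)); rep('prongs',s&(abs(Z-110)<4)); rep('foot',s&(abs(Z-10)<4)); rep('tips',s&(abs(Z-117)<2.5))
t=box(420,545,280,395); rep('trivet',t&(H>30)&(H<50)&(S>150))
E
```

```text
caddy rim 95 med [451.3  34.6  59. ] rect [463.5  58.3] [159.2  55.3] 84.6
caddy all 1245 med [463.2  55.5   3.8] rect [463.6  58.9] [160.2  55.3] 84.8
handle 71 med [463.1  57.5 118.4] rect [463.6  58.9] [41.9  7.8] 84.0
handle top 49 med [462.9  57.6 122.7] rect [463.6  59.1] [ 6.6 31.1] 0.8
bridge 156 med [468.1  59.8  56. ] rect [463.9  60. ] [41.  29.7] 84.1
jarA zmax 107.81941779486726
jarA 252 med [609.2 139.2 105. ] rect [608.9 139. ] [38.  38.5] 41.4
jarA body 135 med [597.7 124.4  60. ] rect [603.3 133.1] [22.6 41.6] 49.4
jarB zmax 107.59227876943541
jarB 255 med [ 638.9 -225.3  104.7] rect [ 639.7 -226. ] [39.1 38.9] 57.9
jarB body 125 med [ 624.8 -213.2   58.9] rect [ 630.4 -219.3] [40.7 18.3] 53.1
orange 17 med [655.7  -4.4 160.7] rect [669.8  -4.2] [14.9 39.1] 68.6
prongs 589 med [696.9  -4.6 109.9] rect [675.7   1.5] [94.7 86.9] 4.2
foot 810 med [645.8  -5.9   9.9] rect [677.8   6.2] [119.4 107.9] 4.5
tips 254 med [665.6  -6.6 116.3] rect [662.8   1.4] [67.4 67.3] 3.5
trivet 0 med [nan nan nan] rect [0. 0.] [0. 0.] 0.0
  return _methods._mean(a, axis=axis, dtype=dtype,
  ret = um.true_divide(
```

Request:
carry_out(moves=[{"delta_pos":[31,-31,0],"delta_rot":[0,0,-0.095],"gripper":0},{"delta_pos":[62,-62,0],"delta_rot":[0,0,-0.19],"gripper":0},{"delta_pos":[92,-94,0],"delta_rot":[0,0,-0.285],"gripper":0},{"delta_pos":[123,-125,0],"delta_rot":[0,0,-0.38],"gripper":0},{"delta_pos":[154,-156,0],"delta_rot":[0,0,-0.475],"gripper":0}])

```text
time: 0.72
tool_pos: [303.1, 449.9, 239.1]
ee_rot: [[-0.753, 0.658, -0.0], [0.658, 0.753, -0.0], [-0.0, -0.0, -1.0]]
wrist_force: [-0.3, 0.2, 0.8]
gripper_width: 85.6
gripper_force: 0.0
```

Request:
carry_out(moves=[{"delta_pos":[31,-31,0],"delta_rot":[0,0,-0.095],"gripper":0},{"delta_pos":[62,-62,0],"delta_rot":[0,0,-0.19],"gripper":0},{"delta_pos":[92,-94,0],"delta_rot":[0,0,-0.285],"gripper":0},{"delta_pos":[123,-125,0],"delta_rot":[0,0,-0.38],"gripper":0},{"delta_pos":[154,-156,0],"delta_rot":[0,0,-0.475],"gripper":0}])

```text
time: 1.35
tool_pos: [457.2, 293.9, 239.1]
ee_rot: [[-0.369, 0.929, -0.0], [0.929, 0.369, -0.0], [-0.0, -0.0, -1.0]]
wrist_force: [0.9, -0.3, -0.6]
gripper_width: 85.6
gripper_force: 0.0
```

Request:
carry_out(moves=[{"delta_pos":[31,-31,-10],"delta_rot":[0,0,-0.095],"gripper":0},{"delta_pos":[62,-62,-20],"delta_rot":[0,0,-0.19],"gripper":0},{"delta_pos":[92,-94,-30],"delta_rot":[0,0,-0.285],"gripper":0},{"delta_pos":[123,-125,-45],"delta_rot":[0,0,-0.38],"gripper":0},{"delta_pos":[153,-156,-58],"delta_rot":[0,0,-0.475],"gripper":0}])

```text
time: 1.98
tool_pos: [610.0, 137.9, 180.4]
ee_rot: [[0.097, 0.995, -0.001], [0.995, -0.097, -0.0], [-0.0, -0.001, -1.0]]
wrist_force: [-0.1, 0.7, 0.5]
gripper_width: 85.5
gripper_force: 0.0
```

```bash
python3 - <<'E'
from h import *
st(); c=cap('wrist'); save(c,'pics/w1.png')
Z=c['W'][...,2]
m=(Z>100)&(Z<110); p=c['W'][m]; p=p[np.hypot(p[:,0]-609,p[:,1]-139)<40]; print(len(p),cv2.minAreaRect(p[:,:2].astype(np.float32)))
d=np.load('top.npz'); W=d['W']; hsv=cv2.cvtColor(d['color'],cv2.COLOR_RGB2HSV)
m=(hsv[...,0]>28)&(hsv[...,0]<50)&(hsv[...,1]>120)&(W[...,2]<20)&(W[...,1]<-60)&(W[...,0]<600)
p=W[m]; print(len(p),p.min(0),p.max(0),cv2.minAreaRect(p[:,:2].astype(np.float32)), p.mean(0))
E
```

```text
time 1.975
tool_pos [610.038, 137.899, 180.414]
ee_rot [[0.097, 0.995, -0.001], [0.995, -0.097, -0.0], [-0.0, -0.001, -1.0]]
qpos [0.203, 0.493, 1.67, 0.0, 0.979, 0.3]
wrist_force [-0.137, 0.679, 0.542]
gripper_width 85.486
gripper_force 0.0
2797 ((609.27685546875, 139.44715881347656), (39.21173095703125, 39.58366775512695), 19.35221290588379)
2246 [ 406.24975094 -288.01504471   -4.57921632] [ 555.89405305 -136.40349836   14.66545774] ((481.3358459472656, -212.53720092773438), (130.5568084716797, 131.3927764892578), 22.409605026245117) [ 480.87590256 -212.56143464    7.67927111]
```

Request:
carry_out(moves=[{"delta_pos":[-1,1.5,-35],"delta_rot":[0,0,0],"gripper":0},{"delta_pos":[-1,1.5,-70],"delta_rot":[0,0,0],"gripper":0},{"delta_pos":[-1,1.5,-103],"delta_rot":[0,0,0],"gripper":0},{"delta_pos":[-1,1.5,-103],"delta_rot":[0,0,0],"gripper":0.3},{"delta_pos":[-1,1.5,-103],"delta_rot":[0,0,0],"gripper":0.7}])

```text
time: 2.65
tool_pos: [608.9, 140.8, 79.2]
ee_rot: [[0.094, 0.996, 0.001], [0.996, -0.094, 0.0], [0.0, 0.001, -1.0]]
wrist_force: [0.4, -1.1, 0.0]
gripper_width: 51.6
gripper_force: 0.0
```

Request:
carry_out(moves=[{"delta_pos":[0,0,0],"delta_rot":[0,0,0],"gripper":1},{"delta_pos":[0,0,0],"delta_rot":[0,0,0],"gripper":1},{"delta_pos":[0,0,0],"delta_rot":[0,0,0],"gripper":1},{"delta_pos":[0,0,15],"delta_rot":[0,0,0],"gripper":1},{"delta_pos":[0,0,50],"delta_rot":[0,0,0],"gripper":1}])

```text
time: 3.28
tool_pos: [607.2, 140.3, 128.2]
ee_rot: [[0.094, 0.996, -0.003], [0.996, -0.094, -0.001], [-0.001, -0.003, -1.0]]
wrist_force: [0.8, -0.0, -0.3]
gripper_width: 39.4
gripper_force: 60.5
```

Request:
carry_out(moves=[{"delta_pos":[-10,-2,35],"delta_rot":[0,0,0],"gripper":1},{"delta_pos":[-45,-10,45],"delta_rot":[0,0,0],"gripper":1},{"delta_pos":[-90,-20,45],"delta_rot":[0,0,0],"gripper":1},{"delta_pos":[-130,-28,45],"delta_rot":[0,0,0],"gripper":1},{"delta_pos":[-140,-30,45],"delta_rot":[0,0,0],"gripper":1}])

```text
time: 3.9
tool_pos: [466.0, 110.1, 174.0]
ee_rot: [[0.094, 0.996, -0.001], [0.996, -0.094, -0.0], [-0.0, -0.001, -1.0]]
wrist_force: [0.4, -0.4, -0.5]
gripper_width: 39.2
gripper_force: 60.6
```

```bash
python3 - <<'E'
from h import *
st(); c=cap('scene'); c2=cap('top')
a=cv2.resize(c['color'][150:290,130:290],(480,420)); b=cv2.resize(c2['color'][170:270,150:270],(300,250)); im=np.zeros((420,780,3),np.uint8); im[:,:480]=a; im[:250,480:]=b
cv2.imwrite('pics/a1.png',im[...,::-1])
c=cap('wrist'); W=c['W']; hsv=cv2.cvtColor(c['color'],cv2.COLOR_RGB2HSV)
m=(hsv[...,0]>100)&(hsv[...,0]<125)&(hsv[...,1]>130)&(abs(W[...,2]-60)<5); p=W[m]
if len(p): print(len(p),cv2.minAreaRect(p[:,:2].astype(np.float32)))
E
```

```text
time 3.9
tool_pos [465.954, 110.082, 174.018]
ee_rot [[0.094, 0.996, -0.001], [0.996, -0.094, -0.0], [-0.0, -0.001, -1.0]]
qpos [0.207, 0.307, 1.996, -0.0, 0.839, 0.301]
wrist_force [0.358, -0.407, -0.542]
gripper_width 39.186
gripper_force 60.625
341 ((468.54742431640625, 110.35474395751953), (58.11051940917969, 58.293331146240234), 84.93968200683594)
```

View pics/a1.png

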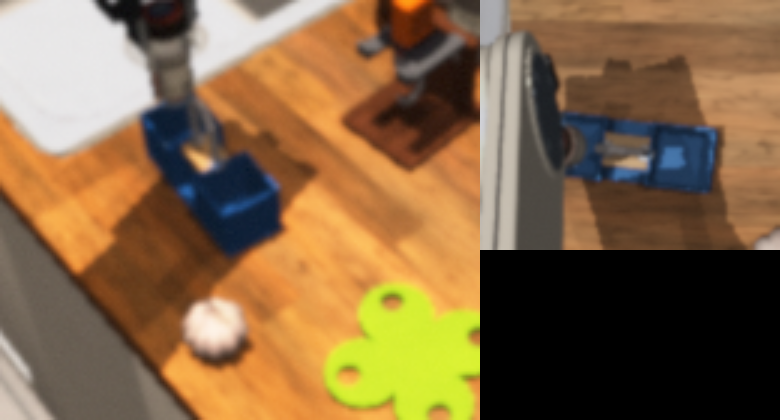

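Jar hangs upright above the left well (jar at (170,70), well directly beneath); well centre from the wrist camera (468.5,110.4) agrees.

Request:
carry_out(moves=[{"delta_pos":[0,1,0],"delta_rot":[0,0,0],"gripper":1},{"delta_pos":[0,1,-30],"delta_rot":[0,0,0],"gripper":1},{"delta_pos":[0,1,-60],"delta_rot":[0,0,0],"gripper":1},{"delta_pos":[0,1,-80],"delta_rot":[0,0,0],"gripper":1},{"delta_pos":[0,1,-90],"delta_rot":[0,0,0],"gripper":1}])

```text
time: 4.68
tool_pos: [468.8, 111.8, 82.4]
ee_rot: [[0.094, 0.996, -0.001], [0.996, -0.094, -0.0], [-0.0, -0.001, -1.0]]
wrist_force: [-8.2, 0.7, 60.2]
gripper_width: 39.6
gripper_force: 67.6
```

Request:
carry_out(moves=[{"delta_pos":[0,0,-0.5],"delta_rot":[0,0,0],"gripper":1},{"delta_pos":[0,0,-0.5],"delta_rot":[0,0,0],"gripper":0.4},{"delta_pos":[0,0,-0.5],"delta_rot":[0,0,0],"gripper":0.2},{"delta_pos":[0,0,0],"delta_rot":[0,0,0],"gripper":0},{"delta_pos":[0,0,10],"delta_rot":[0,0,0],"gripper":0}])

```text
time: 5.3
tool_pos: [468.0, 111.5, 93.4]
ee_rot: [[0.094, 0.996, -0.001], [0.996, -0.094, -0.0], [-0.0, -0.001, -1.0]]
wrist_force: [-0.7, 0.0, -0.4]
gripper_width: 85.3
gripper_force: 0.0
```

Request:
carry_out(moves=[{"delta_pos":[0,0,40],"delta_rot":[0,0,0],"gripper":0},{"delta_pos":[0,0,90],"delta_rot":[0,0,0],"gripper":0},{"delta_pos":[20,-40,110],"delta_rot":[0,0,0],"gripper":0},{"delta_pos":[45,-90,110],"delta_rot":[0,0,0],"gripper":0},{"delta_pos":[70,-140,110],"delta_rot":[0,0,0],"gripper":0}])

```text
time: 5.92
tool_pos: [539.3, -29.7, 204.9]
ee_rot: [[0.093, 0.996, 0.002], [0.996, -0.093, -0.0], [0.0, 0.002, -1.0]]
wrist_force: [0.5, 0.3, 0.0]
gripper_width: 85.6
gripper_force: 0.0
```

Request:
carry_out(moves=[{"delta_pos":[25,-50,0],"delta_rot":[0,0,0],"gripper":0},{"delta_pos":[50,-100,0],"delta_rot":[0,0,0],"gripper":0},{"delta_pos":[75,-150,-10],"delta_rot":[0,0,0],"gripper":0},{"delta_pos":[101,-197,-25],"delta_rot":[0,0,0],"gripper":0},{"delta_pos":[101,-197,-45],"delta_rot":[0,0,0],"gripper":0}])

```text
time: 6.55
tool_pos: [641.1, -229.0, 158.9]
ee_rot: [[0.097, 0.995, 0.003], [0.995, -0.097, -0.002], [-0.001, 0.004, -1.0]]
wrist_force: [-0.1, 1.1, -0.0]
gripper_width: 85.6
gripper_force: 0.0
```

```bash
python3 - <<'E'
from h import *
st(); c=cap('wrist'); W=c['W']
p=W[(W[...,2]>100)&(W[...,2]<110)]; p=p[np.hypot(p[:,0]-640,p[:,1]+226)<40]; print(len(p),cv2.minAreaRect(p[:,:2].astype(np.float32)))
c=cap('top'); W=c['W']
p=W[(abs(W[...,2]-107)<6)]; p=p[np.hypot(p[:,0]-468,p[:,1]-110)<40]; print('A',len(p),np.median(p,0),cv2.minAreaRect(p[:,:2].astype(np.float32)))
E
```

```text
time 6.55
tool_pos [641.139, -229.017, 158.935]
ee_rot [[0.097, 0.995, 0.003], [0.995, -0.097, -0.002], [-0.001, 0.004, -1.0]]
qpos [-0.36, 0.592, 1.552, -0.0, 0.994, -0.263]
wrist_force [-0.05, 1.101, -0.028]
gripper_width 85.575
gripper_force 0.0
3395 ((639.2634887695312, -226.95814514160156), (39.63313293457031, 39.30961227416992), 86.79016876220703)
A 272 [468.93577624 108.88541592 107.91084037] ((466.7930908203125, 105.20845031738281), (50.87724685668945, 39.414676666259766), 56.19173049926758)
```

Request:
carry_out(moves=[{"delta_pos":[0,-1,-25],"delta_rot":[0,0,0],"gripper":0},{"delta_pos":[0,-1,-55],"delta_rot":[0,0,0],"gripper":0},{"delta_pos":[0,-1,-79.5],"delta_rot":[0,0,0],"gripper":0},{"delta_pos":[0,-1,-79.5],"delta_rot":[0,0,0],"gripper":0.3},{"delta_pos":[0,-1,-79.5],"delta_rot":[0,0,0],"gripper":0.7}])

```text
time: 7.28
tool_pos: [639.9, -225.8, 80.3]
ee_rot: [[0.093, 0.996, 0.001], [0.996, -0.093, -0.0], [-0.0, 0.001, -1.0]]
wrist_force: [0.4, 0.0, -0.6]
gripper_width: 51.5
gripper_force: 0.0
```

Request:
carry_out(moves=[{"delta_pos":[0,0,0],"delta_rot":[0,0,0],"gripper":1},{"delta_pos":[0,0,0],"delta_rot":[0,0,0],"gripper":1},{"delta_pos":[0,0,0],"delta_rot":[0,0,0],"gripper":1},{"delta_pos":[0,0,15],"delta_rot":[0,0,0],"gripper":1},{"delta_pos":[0,0,50],"delta_rot":[0,0,0],"gripper":1}])

```text
time: 7.9
tool_pos: [638.4, -226.0, 128.7]
ee_rot: [[0.094, 0.996, -0.003], [0.996, -0.094, 0.001], [0.001, -0.003, -1.0]]
wrist_force: [0.3, -0.0, -0.7]
gripper_width: 39.2
gripper_force: 60.5
```

Request:
carry_out(moves=[{"delta_pos":[-10,10,35],"delta_rot":[0,0,0],"gripper":1},{"delta_pos":[-40,50,45],"delta_rot":[0,0,0],"gripper":1},{"delta_pos":[-75,98,45],"delta_rot":[0,0,0],"gripper":1},{"delta_pos":[-110,145,45],"delta_rot":[0,0,0],"gripper":1},{"delta_pos":[-145,190,45],"delta_rot":[0,0,0],"gripper":1}])

```text
time: 8.52
tool_pos: [493.6, -35.2, 175.1]
ee_rot: [[0.094, 0.996, 0.002], [0.996, -0.094, -0.0], [0.0, 0.002, -1.0]]
wrist_force: [0.4, 1.2, -1.7]
gripper_width: 39.0
gripper_force: 60.6
```

Request:
carry_out(moves=[{"delta_pos":[-25,33,0],"delta_rot":[0,0,0],"gripper":1},{"delta_pos":[-35.5,45.5,0],"delta_rot":[0,0,0],"gripper":1},{"delta_pos":[-35.5,45.5,0],"delta_rot":[0,0,0],"gripper":1},{"delta_pos":[-35.5,45.5,-20],"delta_rot":[0,0,0],"gripper":1},{"delta_pos":[-35.5,45.5,-20],"delta_rot":[0,0,0],"gripper":1}])

```text
time: 9.15
tool_pos: [459.4, 8.2, 153.2]
ee_rot: [[0.095, 0.995, -0.001], [0.995, -0.095, -0.0], [-0.0, -0.001, -1.0]]
wrist_force: [-0.3, -0.9, -1.1]
gripper_width: 39.3
gripper_force: 60.6
```

```bash
python3 - <<'E'
from h import *
st(); c=cap('wrist'); W=c['W']; hsv=cv2.cvtColor(c['color'],cv2.COLOR_RGB2HSV)
m=(hsv[...,0]>100)&(hsv[...,0]<125)&(hsv[...,1]>130)&(abs(W[...,2]-60)<5); p=W[m]; p=p[p[:,1]<45]
if len(p): print(len(p),cv2.minAreaRect(p[:,:2].astype(np.float32)))
save(c,'pics/w2.png')
E
```

```text
time 9.15
tool_pos [459.353, 8.181, 153.237]
ee_rot [[0.095, 0.995, -0.001], [0.995, -0.095, -0.0], [-0.0, -0.001, -1.0]]
qpos [-0.008, 0.318, 2.05, -0.0, 0.775, 0.087]
wrist_force [-0.336, -0.922, -1.084]
gripper_width 39.339
gripper_force 60.598
242 ((458.78924560546875, 8.558290481567383), (57.501895904541016, 58.23551559448242), 84.73130798339844)
```

Request:
carry_out(moves=[{"delta_pos":[0,0,-25],"delta_rot":[0,0,0],"gripper":1},{"delta_pos":[0,0,-50],"delta_rot":[0,0,0],"gripper":1},{"delta_pos":[0,0,-64],"delta_rot":[0,0,0],"gripper":1},{"delta_pos":[0,0,-68.5],"delta_rot":[0,0,0],"gripper":1},{"delta_pos":[0,0,-69],"delta_rot":[0,0,0],"gripper":0.9}])

```text
time: 9.82
tool_pos: [459.4, 9.0, 85.1]
ee_rot: [[0.094, 0.996, 0.0], [0.996, -0.094, -0.0], [0.0, 0.0, -1.0]]
wrist_force: [0.1, -0.2, -0.9]
gripper_width: 39.3
gripper_force: 60.6
```

Request:
carry_out(moves=[{"delta_pos":[0,0,0],"delta_rot":[0,0,0],"gripper":0.4},{"delta_pos":[0,0,0],"delta_rot":[0,0,0],"gripper":0.2},{"delta_pos":[0,0,0],"delta_rot":[0,0,0],"gripper":0},{"delta_pos":[0,0,10],"delta_rot":[0,0,0],"gripper":0},{"delta_pos":[0,0,50],"delta_rot":[0,0,0],"gripper":0}])

```text
time: 10.45
tool_pos: [457.5, 9.1, 134.5]
ee_rot: [[0.094, 0.996, -0.004], [0.996, -0.094, -0.0], [-0.0, -0.004, -1.0]]
wrist_force: [0.6, -0.2, 0.9]
gripper_width: 85.4
gripper_force: 0.0
```

Request:
carry_out(moves=[{"delta_pos":[0,0,50],"delta_rot":[0,0,-0.14],"gripper":0},{"delta_pos":[20,0,100],"delta_rot":[0,0,-0.28],"gripper":0},{"delta_pos":[50,-2,130],"delta_rot":[0,0,-0.42],"gripper":0},{"delta_pos":[90,-4,145],"delta_rot":[0,0,-0.56],"gripper":0},{"delta_pos":[120,-5,145],"delta_rot":[0,0,-0.7],"gripper":0}])

```text
time: 11.08
tool_pos: [581.1, 4.0, 282.7]
ee_rot: [[0.716, 0.698, 0.004], [0.698, -0.716, -0.0], [0.003, 0.003, -1.0]]
wrist_force: [-0.5, -0.1, -0.1]
gripper_width: 85.5
gripper_force: 0.0
```

Request:
carry_out(moves=[{"delta_pos":[25,-2,0],"delta_rot":[0,0,-0.14],"gripper":0},{"delta_pos":[50,-4,0],"delta_rot":[0,0,-0.28],"gripper":0},{"delta_pos":[75,-7,0],"delta_rot":[0,0,-0.42],"gripper":0},{"delta_pos":[90,-7,0],"delta_rot":[0,0,-0.56],"gripper":0},{"delta_pos":[90,-7,0],"delta_rot":[0,0,-0.7],"gripper":0}])

```text
time: 11.7
tool_pos: [669.6, -2.9, 280.3]
ee_rot: [[0.997, 0.072, 0.0], [0.072, -0.997, 0.0], [0.0, 0.0, -1.0]]
wrist_force: [-0.4, -0.1, -0.3]
gripper_width: 85.1
gripper_force: 0.0
```

```bash
python3 - <<'E'
from h import *
st(); c=cap('wrist'); W=c['W']; Z=W[...,2]; hsv=cv2.cvtColor(c['color'],cv2.COLOR_RGB2HSV); np.savez('w3',W=W,color=c['color'])
def rep(n,m):
    m=m&(np.hypot(W[...,0]-670,W[...,1])<95); p=W[m]
    if len(p)>5: print(n,len(p),np.round(np.median(p,0),1),[np.round(q,1) for q in cv2.minAreaRect(p[:,:2].astype(np.float32))])
org=(hsv[...,0]<18)&(hsv[...,1]>170)
rep('orange top',org&(Z>160)); rep('orange',org&(Z>120)); rep('z>164',Z>164)
rep('upright',(abs(Z-110)<4)); rep('collar',(abs(Z-116)<2)&~org); rep('foot',abs(Z-10)<3)
save(c,'pics/w3.png')
E
```

```text
time 11.7
tool_pos [669.62, -2.898, 280.264]
ee_rot [[0.997, 0.072, 0.0], [0.072, -0.997, 0.0], [0.0, 0.0, -1.0]]
qpos [-0.022, 0.449, 1.488, 0.0, 1.203, 1.476]
wrist_force [-0.405, -0.11, -0.269]
gripper_width 85.089
gripper_force 0.0
orange top 1410 [677.1   3.4 167. ] [array([675.4,   3.4]), array([39.8, 21.4]), np.float64(6.3)]
orange 1663 [680.5   3.5 166.8] [array([675.5,   3.6]), array([39.7, 21.7]), np.float64(4.5)]
z>164 27960 [680.6  -1.3 336.8] [array([676.2,  -3.3]), array([ 39.1, 146.9]), np.float64(4.2)]
upright 3804 [704.2  -2.6 109.2] [array([677.5,   1.4]), array([91.8, 89.5]), np.float64(4.0)]
collar 1839 [675.1  -6.  115.4] [array([664.3,   0.8]), array([68.4, 68.9]), np.float64(4.5)]
foot 2086 [725.9   1.2   9.2] [array([679.4,   1.7]), array([118.6,  99.7]), np.float64(4.1)]
```

View pics/w3.png

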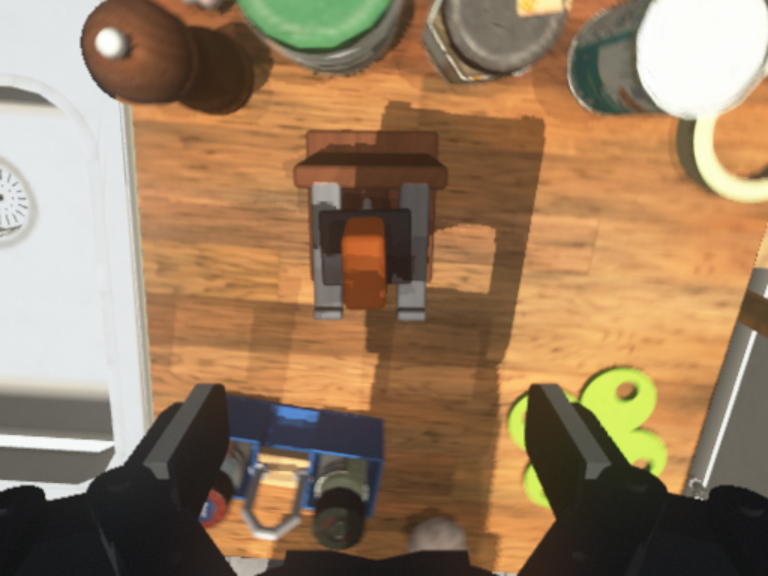

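The wrist view shows the orange handle at (364,262) hung in the fork with upright at the back, the caddy with both jars standing in its wells and the wire handle at (272,500), mill at (140,50).

Request:
carry_out(moves=[{"delta_pos":[6.5,6.5,-40],"delta_rot":[0,0,0],"gripper":0},{"delta_pos":[6.5,6.5,-80],"delta_rot":[0,0,0],"gripper":0},{"delta_pos":[6.5,6.5,-115],"delta_rot":[0,0,0],"gripper":0.2},{"delta_pos":[6.5,6.5,-135],"delta_rot":[0,0,0],"gripper":0.4},{"delta_pos":[6.5,6.5,-142],"delta_rot":[0,0,0],"gripper":0.5}])

```text
time: 12.38
tool_pos: [675.0, 3.6, 137.2]
ee_rot: [[0.997, 0.078, -0.001], [0.078, -0.997, 0.0], [-0.001, -0.0, -1.0]]
wrist_force: [0.6, 0.2, 0.1]
gripper_width: 43.1
gripper_force: 0.0
```

Request:
carry_out(moves=[{"delta_pos":[0,0,0],"delta_rot":[0,0,0],"gripper":0.6},{"delta_pos":[0,0,0],"delta_rot":[0,0,0],"gripper":0.8},{"delta_pos":[0,0,0],"delta_rot":[0,0,0],"gripper":1},{"delta_pos":[0,0,0],"delta_rot":[0,0,0],"gripper":1},{"delta_pos":[0,0,0],"delta_rot":[0,0,0],"gripper":1}])

```text
time: 13.0
tool_pos: [676.4, 3.5, 139.4]
ee_rot: [[0.997, 0.077, 0.002], [0.077, -0.997, -0.0], [0.002, 0.0, -1.0]]
wrist_force: [-0.5, 0.6, 6.9]
gripper_width: 21.5
gripper_force: 59.3
```

```bash
python3 - <<'E'
from h import *
st()
d=np.load('w3.npz'); W=d['W']; Z=W[...,2]
m=(Z>111)&(Z<128)&(abs(W[...,0]-463)<40)&(abs(W[...,1]-59)<25); p=W[m]; print(len(p),np.round(np.median(p,0),1),cv2.minAreaRect(p[:,:2].astype(np.float32)))
hsv=cv2.cvtColor(d['color'],cv2.COLOR_RGB2HSV)
m=(hsv[...,0]>100)&(hsv[...,0]<125)&(hsv[...,1]>130)&(abs(Z-60)<4)&(W[...,0]<520); p=W[m]; print(len(p),p.min(0),p.max(0)); 
c=cap('top'); W=c['W']; np.savez('top2',W=W,color=c['color']); Z=W[...,2]
m=(Z>112)&(Z<128)&(abs(W[...,0]-463)<15)&(abs(W[...,1]-59)<22); p=W[m]; print(len(p),cv2.minAreaRect(p[:,:2].astype(np.float32)))
E
```

```text
time 13.0
tool_pos [676.359, 3.542, 139.372]
ee_rot [[0.997, 0.077, 0.002], [0.077, -0.997, -0.0], [0.002, 0.0, -1.0]]
qpos [-0.012, 0.61, 1.571, -0.0, 0.958, 1.482]
wrist_force [-0.537, 0.576, 6.922]
gripper_width 21.48
gripper_force 59.253
267 [466.5  58.6 119.1] ((465.5271301269531, 58.78207015991211), (34.833282470703125, 7.799617290496826), 82.50128936767578)
126 [433.07215279  -3.50987801  56.4747859 ] [498.60426844 100.70187793  60.78683866]
0 ((0.0, 0.0), (0.0, 0.0), 0.0)
```

Request:
carry_out(moves=[{"delta_pos":[0,0,15],"delta_rot":[0,0,0],"gripper":1},{"delta_pos":[0,0,45],"delta_rot":[0,0,0],"gripper":1},{"delta_pos":[0,0,80],"delta_rot":[0,0,0],"gripper":1},{"delta_pos":[0,0,110],"delta_rot":[0,0,0],"gripper":1},{"delta_pos":[0,0,120],"delta_rot":[0,0,0],"gripper":1}])

```text
time: 13.68
tool_pos: [676.3, 3.6, 260.6]
ee_rot: [[0.997, 0.077, 0.004], [0.077, -0.997, -0.0], [0.004, 0.0, -1.0]]
wrist_force: [0.4, -0.8, -2.5]
gripper_width: 21.2
gripper_force: 58.6
```

Request:
carry_out(moves=[{"delta_pos":[-20,6,0],"delta_rot":[0,0,-0.03],"gripper":1},{"delta_pos":[-60,18,0],"delta_rot":[0,0,-0.07],"gripper":1},{"delta_pos":[-105,32,0],"delta_rot":[0,0,-0.12],"gripper":1},{"delta_pos":[-145,45,0],"delta_rot":[0,0,-0.16],"gripper":1},{"delta_pos":[-166,51,0],"delta_rot":[0,0,-0.175],"gripper":1}])

```text
time: 14.3
tool_pos: [506.5, 55.0, 257.0]
ee_rot: [[0.995, -0.098, -0.003], [-0.098, -0.995, -0.0], [-0.003, 0.0, -1.0]]
wrist_force: [0.1, -0.8, -2.5]
gripper_width: 21.5
gripper_force: 58.7
```

Request:
carry_out(moves=[{"delta_pos":[0,0,0],"delta_rot":[0,0,0],"gripper":1},{"delta_pos":[0,0,-10],"delta_rot":[0,0,0],"gripper":1},{"delta_pos":[0,0,-20],"delta_rot":[0,0,0],"gripper":1},{"delta_pos":[0,0,-20],"delta_rot":[0,0,0],"gripper":1},{"delta_pos":[0,0,-20],"delta_rot":[0,0,0],"gripper":1}])

```text
time: 14.92
tool_pos: [509.7, 54.5, 237.5]
ee_rot: [[0.995, -0.098, -0.001], [-0.098, -0.995, -0.0], [-0.001, 0.0, -1.0]]
wrist_force: [0.5, -0.1, -1.5]
gripper_width: 21.4
gripper_force: 58.6
```

```bash
python3 - <<'E'
from h import *
st(); c=cap('scene'); np.savez('scene2',**{k:c[k] for k in('W','color','view','fx','fy','cx','cy')})
# predicted pixels of hook seat etc
s=manip.get_state(); T=np.array(s['tool_pos']); R=np.array(s['ee_rot']); sx=R[:,0]
def px(p):
    q=c['view']@np.r_[p,1]; return np.round([c['fx']*q[0]/q[2]+c['cx'],c['fy']*q[1]/q[2]+c['cy']],1)
o=T-[0,0,28.5]
for n,p in dict(origin=o,seat=o-[0,0,80],tip=o-[0,0,62]-17*sx,peak=np.array([464.5,59,121]),casebot=o-[0,0,30]).items(): print(n,px(p))
im=cv2.resize(c['color'][100:260,150:330],(720,640)[:2]); im=cv2.resize(c['color'][110:250,160:335],(750,600)); cv2.imwrite('pics/s2.png',im[...,::-1])
c=cap('top'); np.savez('top3',W=c['W'],color=c['color'])
E
```

```text
time 14.925
tool_pos [509.663, 54.466, 237.482]
ee_rot [[0.995, -0.098, -0.001], [-0.098, -0.995, -0.0], [-0.001, 0.0, -1.0]]
qpos [0.083, 0.261, 1.877, -0.0, 1.004, 1.753]
wrist_force [0.472, -0.097, -1.453]
gripper_width 21.389
gripper_force 58.64
origin [208.9 152.9]
seat [211.3 175.1]
tip [205.4 172.8]
peak [197.2 184. ]
casebot [209.8 161.5]
```

View pics/s2.png

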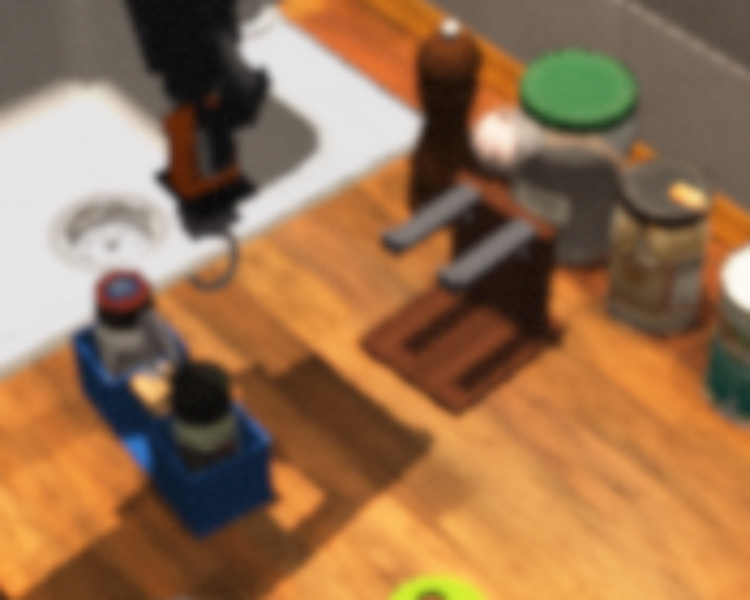

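Hook hangs at crop (215,265), bottom (210,285), as predicted; caddy's jars at (122,300) and (200,410) stand upright in the wells; stand empty at (465,290).

Request:
carry_out(moves=[{"delta_pos":[0,0,-12],"delta_rot":[0,0,0],"gripper":1},{"delta_pos":[0,0,-24],"delta_rot":[0,0,0],"gripper":1},{"delta_pos":[0,0,-32],"delta_rot":[0,0,0],"gripper":1},{"delta_pos":[0,0,-35],"delta_rot":[0,0,0],"gripper":1},{"delta_pos":[0,0,-35],"delta_rot":[0,0,0],"gripper":1}])

```text
time: 15.65
tool_pos: [509.4, 54.6, 202.6]
ee_rot: [[0.995, -0.098, -0.0], [-0.098, -0.995, -0.0], [-0.0, 0.0, -1.0]]
wrist_force: [0.5, 0.8, -1.4]
gripper_width: 21.2
gripper_force: 58.6
```

```bash
python3 - <<'E'
from h import *
st(); c=cap('wrist'); W=c['W']; Z=W[...,2]; save(c,'pics/w4.png',1.5)
m=(Z>112)&(Z<128)&(abs(W[...,0]-463)<20)&(abs(W[...,1]-59)<20); p=W[m]; print(len(p)); 
if len(p): print(np.round(np.median(p,0),1),cv2.minAreaRect(p[:,:2].astype(np.float32)))
for f in('top3','scene2'):
    W=np.load(f+'.npz')['W'];Z=W[...,2]
    m=(Z>113)&(Z<128)&(abs(W[...,0]-463)<20)&(abs(W[...,1]-59)<20); p=W[m]; print(f,len(p)); 
    if len(p): print(np.round(np.median(p,0),1),cv2.minAreaRect(p[:,:2].astype(np.float32)))
E
```

```text
time 15.65
tool_pos [509.36, 54.606, 202.575]
ee_rot [[0.995, -0.098, -0.0], [-0.098, -0.995, -0.0], [-0.0, 0.0, -1.0]]
qpos [0.084, 0.309, 1.906, 0.0, 0.927, 1.753]
wrist_force [0.528, 0.814, -1.383]
gripper_width 21.204
gripper_force 58.64
0
top3 0
scene2 30
[459.1  54.4 121.8] ((461.1548767089844, 57.98699188232422), (30.87584114074707, 7.8514485359191895), 87.92743682861328)
```

View pics/w4.png

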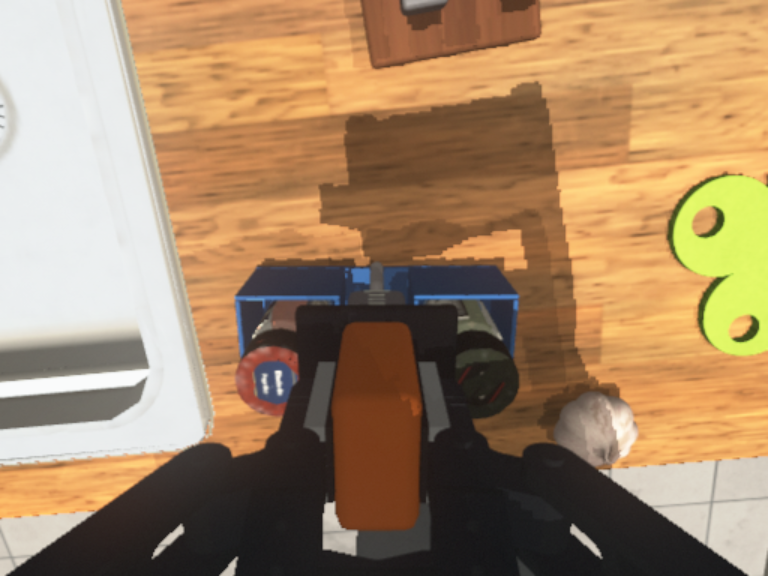

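The hook's back at (377,280) lines up with the caddy's middle (edges 238 and 517) and the axes are parallel; jars are upright.

Request:
carry_out(moves=[{"delta_pos":[-8,0.8,0],"delta_rot":[0,0,0],"gripper":1},{"delta_pos":[-18,1.8,0],"delta_rot":[0,0,0],"gripper":1},{"delta_pos":[-28,2.7,0],"delta_rot":[0,0,0],"gripper":1},{"delta_pos":[-38,3.7,0],"delta_rot":[0,0,0],"gripper":1},{"delta_pos":[-45,4.4,0],"delta_rot":[0,0,0],"gripper":1}])

```text
time: 16.32
tool_pos: [463.6, 59.1, 202.9]
ee_rot: [[0.995, -0.098, -0.0], [-0.098, -0.995, -0.0], [-0.0, 0.0, -1.0]]
wrist_force: [-0.6, 0.2, -1.3]
gripper_width: 21.2
gripper_force: 58.6
```

Request:
carry_out(moves=[{"delta_pos":[0,0,0],"delta_rot":[0,0,0],"gripper":1},{"delta_pos":[0,0,5],"delta_rot":[0,0,0],"gripper":1},{"delta_pos":[0,0,12],"delta_rot":[0,0,0],"gripper":1},{"delta_pos":[0,0,20],"delta_rot":[0,0,0],"gripper":1},{"delta_pos":[0,0,28],"delta_rot":[0,0,0],"gripper":1}])

```text
time: 16.95
tool_pos: [464.6, 59.0, 231.5]
ee_rot: [[0.995, -0.098, 0.0], [-0.098, -0.995, 0.0], [0.0, -0.0, -1.0]]
wrist_force: [0.3, -0.3, -3.9]
gripper_width: 21.3
gripper_force: 58.6
```

Request:
carry_out(moves=[{"delta_pos":[0,0,0],"delta_rot":[0,0,0],"gripper":1},{"delta_pos":[0,0,4],"delta_rot":[0,0,0],"gripper":1},{"delta_pos":[0,0,7],"delta_rot":[0,0,0],"gripper":1},{"delta_pos":[0,0,8],"delta_rot":[0,0,0],"gripper":1},{"delta_pos":[0,0,8],"delta_rot":[0,0,0],"gripper":1}])

```text
time: 17.58
tool_pos: [464.3, 59.0, 238.7]
ee_rot: [[0.995, -0.098, -0.0], [-0.098, -0.995, 0.0], [-0.0, -0.0, -1.0]]
wrist_force: [0.6, 0.3, -4.3]
gripper_width: 21.7
gripper_force: 58.7
```

Request:
carry_out(moves=[{"delta_pos":[0,0,3],"delta_rot":[0,0,0],"gripper":1},{"delta_pos":[0,0,7],"delta_rot":[0,0,0],"gripper":1},{"delta_pos":[0,0,11],"delta_rot":[0,0,0],"gripper":1},{"delta_pos":[0,0,15],"delta_rot":[0,0,0],"gripper":1},{"delta_pos":[0,0,19],"delta_rot":[0,0,0],"gripper":1}])

```text
time: 18.2
tool_pos: [464.2, 59.0, 258.0]
ee_rot: [[0.995, -0.098, -0.0], [-0.098, -0.995, -0.0], [-0.0, 0.0, -1.0]]
wrist_force: [-0.5, 0.4, -7.7]
gripper_width: 21.1
gripper_force: 58.8
```

Request:
carry_out(moves=[{"delta_pos":[0,0,6],"delta_rot":[0,0,0],"gripper":1},{"delta_pos":[0,0,14],"delta_rot":[0,0,0],"gripper":1},{"delta_pos":[0,0,22],"delta_rot":[0,0,0],"gripper":1},{"delta_pos":[0,0,30],"delta_rot":[0,0,0],"gripper":1},{"delta_pos":[0,0,38],"delta_rot":[0,0,0],"gripper":1}])

```text
time: 18.82
tool_pos: [464.4, 59.0, 296.4]
ee_rot: [[0.995, -0.098, 0.0], [-0.098, -0.995, 0.0], [0.0, -0.0, -1.0]]
wrist_force: [0.2, -0.2, -6.7]
gripper_width: 21.5
gripper_force: 58.8
```

Request:
carry_out(moves=[{"delta_pos":[0,0,7],"delta_rot":[0,0,0],"gripper":1},{"delta_pos":[0,0,13],"delta_rot":[0,0,0],"gripper":1},{"delta_pos":[0,0,17],"delta_rot":[0,0,0],"gripper":1},{"delta_pos":[0,0,19],"delta_rot":[0,0,0],"gripper":1},{"delta_pos":[0,0,20],"delta_rot":[0,0,0],"gripper":1}])

```text
time: 19.45
tool_pos: [464.3, 59.0, 315.8]
ee_rot: [[0.995, -0.098, -0.0], [-0.098, -0.995, -0.0], [-0.0, 0.0, -1.0]]
wrist_force: [-0.2, 0.1, -7.1]
gripper_width: 21.8
gripper_force: 58.8
```

```bash
python3 - <<'E'
from h import *
st(); c=cap('scene'); W=c['W']; hsv=cv2.cvtColor(c['color'],cv2.COLOR_RGB2HSV)
m=(hsv[...,0]>100)&(hsv[...,0]<125)&(hsv[...,1]>130)&(abs(W[...,0]-464)<90)&(abs(W[...,1]-59)<120); p=W[m]; print(len(p),np.percentile(p[:,2],[1,5,50,95,99]).round(1))
im=cv2.resize(c['color'][100:260,140:340],(750,600)); cv2.imwrite('pics/s3.png',im[...,::-1])
E
```

```text
time 19.45
tool_pos [464.322, 58.996, 315.758]
ee_rot [[0.995, -0.098, -0.0], [-0.098, -0.995, -0.0], [-0.0, 0.0, -1.0]]
qpos [0.101, 0.096, 1.884, 0.0, 1.162, 1.77]
wrist_force [-0.237, 0.067, -7.141]
gripper_width 21.777
gripper_force 58.82
636 [ 68.6  72.4 102.5 124.9 127.4]
```

View pics/s3.png

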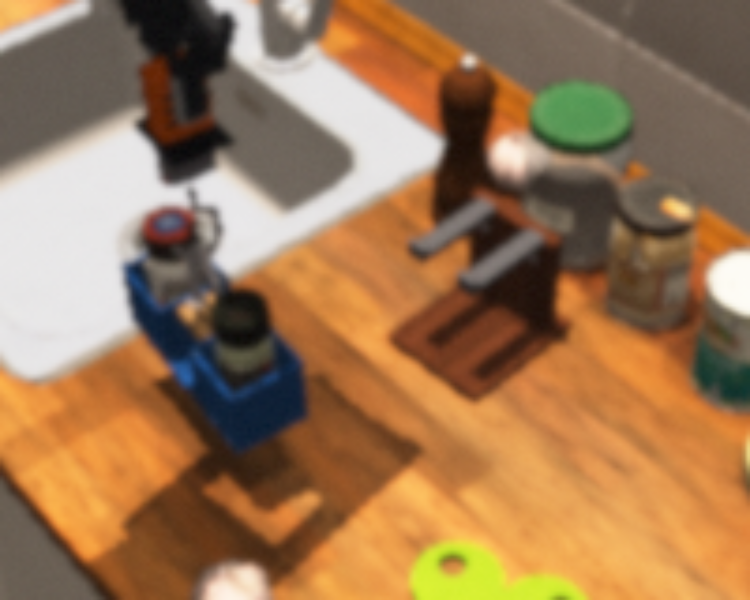

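The caddy hangs level on the hook (bottom about 65 mm up, shadow detached at (230,520)), jars upright. Hold still for 2.5 s+.

Request:
carry_out(moves=[{"delta_pos":[0,0,0],"gripper":1,"delta_rot":[0,0,0]},{"delta_pos":[0,0,0],"gripper":1,"delta_rot":[0,0,0]},{"delta_pos":[0,0,0],"gripper":1,"delta_rot":[0,0,0]},{"delta_pos":[0,0,0],"gripper":1,"delta_rot":[0,0,0]},{"delta_pos":[0,0,0],"gripper":1,"delta_rot":[0,0,0]}])

```text
time: 20.12
tool_pos: [464.4, 59.0, 315.8]
ee_rot: [[0.995, -0.098, -0.0], [-0.098, -0.995, 0.0], [-0.0, 0.0, -1.0]]
wrist_force: [0.4, -0.3, -7.5]
gripper_width: 21.1
gripper_force: 58.8
```

Request:
carry_out(moves=[{"delta_pos":[0,0,0],"gripper":1,"delta_rot":[0,0,0]},{"delta_pos":[0,0,0],"gripper":1,"delta_rot":[0,0,0]},{"delta_pos":[0,0,0],"gripper":1,"delta_rot":[0,0,0]},{"delta_pos":[0,0,0],"gripper":1,"delta_rot":[0,0,0]},{"delta_pos":[0,0,0],"gripper":1,"delta_rot":[0,0,0]}])

```text
time: 20.75
tool_pos: [464.4, 59.0, 315.8]
ee_rot: [[0.995, -0.098, -0.0], [-0.098, -0.995, -0.0], [-0.0, 0.0, -1.0]]
wrist_force: [-0.2, 1.1, -7.3]
gripper_width: 21.7
gripper_force: 58.8
```

Request:
carry_out(moves=[{"delta_pos":[0,0,0],"gripper":1,"delta_rot":[0,0,0]},{"delta_pos":[0,0,0],"gripper":1,"delta_rot":[0,0,0]},{"delta_pos":[0,0,0],"gripper":1,"delta_rot":[0,0,0]},{"delta_pos":[0,0,0],"gripper":1,"delta_rot":[0,0,0]},{"delta_pos":[0,0,0],"gripper":1,"delta_rot":[0,0,0]}])

```text
time: 21.38
tool_pos: [464.4, 59.0, 315.8]
ee_rot: [[0.995, -0.098, 0.0], [-0.098, -0.995, 0.0], [0.0, -0.0, -1.0]]
wrist_force: [0.7, 0.2, -7.5]
gripper_width: 21.5
gripper_force: 58.8
```

Request:
carry_out(moves=[{"delta_pos":[0,0,0],"gripper":1,"delta_rot":[0,0,0]},{"delta_pos":[0,0,0],"gripper":1,"delta_rot":[0,0,0]},{"delta_pos":[0,0,0],"gripper":1,"delta_rot":[0,0,0]},{"delta_pos":[0,0,0],"gripper":1,"delta_rot":[0,0,0]},{"delta_pos":[0,0,0],"gripper":1,"delta_rot":[0,0,0]}])

```text
time: 22.0
tool_pos: [464.4, 59.0, 315.8]
ee_rot: [[0.995, -0.098, -0.0], [-0.098, -0.995, -0.0], [-0.0, 0.0, -1.0]]
wrist_force: [-1.1, -0.3, -7.5]
gripper_width: 21.2
gripper_force: 58.8
```

Request:
carry_out(moves=[{"delta_pos":[0,0,0],"gripper":1,"delta_rot":[0,0,0]},{"delta_pos":[0,0,0],"gripper":1,"delta_rot":[0,0,0]},{"delta_pos":[0,0,0],"gripper":1,"delta_rot":[0,0,0]},{"delta_pos":[0,0,0],"gripper":1,"delta_rot":[0,0,0]},{"delta_pos":[0,0,0],"gripper":1,"delta_rot":[0,0,0]}])

```text
time: 22.62
tool_pos: [464.4, 59.0, 315.8]
ee_rot: [[0.995, -0.098, 0.0], [-0.098, -0.995, 0.0], [0.0, -0.0, -1.0]]
wrist_force: [0.2, -0.9, -8.3]
gripper_width: 21.2
gripper_force: 58.8
```

Request:
carry_out(moves=[{"delta_pos":[0.1,-2,0],"gripper":1,"delta_rot":[0,0,0]},{"delta_pos":[0.4,-6,0],"gripper":1,"delta_rot":[0,0,0]},{"delta_pos":[0.7,-11,0],"gripper":1,"delta_rot":[0,0,0]},{"delta_pos":[1.1,-17.5,0],"gripper":1,"delta_rot":[0,0,0]},{"delta_pos":[1.6,-25,0],"gripper":1,"delta_rot":[0,0,0]}])

```text
time: 23.25
tool_pos: [466.0, 33.4, 315.8]
ee_rot: [[0.995, -0.098, 0.0], [-0.098, -0.995, -0.0], [0.0, 0.0, -1.0]]
wrist_force: [0.4, 0.7, -6.5]
gripper_width: 21.6
gripper_force: 58.9
```

Request:
carry_out(moves=[{"delta_pos":[0.5,-8.5,0],"gripper":1,"delta_rot":[0,0,0]},{"delta_pos":[1.2,-19,0],"gripper":1,"delta_rot":[0,0,0]},{"delta_pos":[1.9,-30,0],"gripper":1,"delta_rot":[0,0,0]},{"delta_pos":[2.6,-42,0],"gripper":1,"delta_rot":[0,0,0]},{"delta_pos":[3.4,-55,0],"gripper":1,"delta_rot":[0,0,0]}])

```text
time: 23.88
tool_pos: [469.4, -21.9, 315.8]
ee_rot: [[0.995, -0.098, -0.0], [-0.098, -0.995, -0.0], [0.0, 0.0, -1.0]]
wrist_force: [-0.8, 0.8, -7.9]
gripper_width: 21.3
gripper_force: 58.9
```

Request:
carry_out(moves=[{"delta_pos":[0.9,-14,0],"gripper":1,"delta_rot":[0,0,0]},{"delta_pos":[1.8,-28,0],"gripper":1,"delta_rot":[0,0,0]},{"delta_pos":[2.6,-42,0],"gripper":1,"delta_rot":[0,0,0]},{"delta_pos":[3.5,-56,0],"gripper":1,"delta_rot":[0,0,0]},{"delta_pos":[4.4,-70,0],"gripper":1,"delta_rot":[0,0,0]}])

```text
time: 24.5
tool_pos: [473.9, -91.9, 315.8]
ee_rot: [[0.995, -0.098, 0.0], [-0.098, -0.995, 0.0], [0.0, -0.0, -1.0]]
wrist_force: [0.2, 0.7, -7.6]
gripper_width: 21.3
gripper_force: 58.9
```

Request:
carry_out(moves=[{"delta_pos":[0.9,-14,0],"gripper":1,"delta_rot":[0,0,0]},{"delta_pos":[1.8,-28,0],"gripper":1,"delta_rot":[0,0,0]},{"delta_pos":[2.6,-41,0],"gripper":1,"delta_rot":[0,0,0]},{"delta_pos":[3.4,-53.5,0],"gripper":1,"delta_rot":[0,0,0]},{"delta_pos":[4.1,-65,0],"gripper":1,"delta_rot":[0,0,0]}])

```text
time: 25.12
tool_pos: [477.9, -156.8, 315.8]
ee_rot: [[0.995, -0.098, -0.0], [-0.098, -0.995, 0.0], [-0.0, -0.0, -1.0]]
wrist_force: [-0.2, -0.3, -7.6]
gripper_width: 21.3
gripper_force: 58.9
```

Request:
carry_out(moves=[{"delta_pos":[0.7,-10.5,0],"gripper":1,"delta_rot":[0,0,0]},{"delta_pos":[1.3,-20,0],"gripper":1,"delta_rot":[0,0,0]},{"delta_pos":[1.8,-28,0],"gripper":1,"delta_rot":[0,0,0]},{"delta_pos":[2.2,-34.5,0],"gripper":1,"delta_rot":[0,0,0]},{"delta_pos":[2.5,-40,0],"gripper":1,"delta_rot":[0,0,0]}])

```text
time: 25.75
tool_pos: [480.4, -196.3, 315.8]
ee_rot: [[0.995, -0.098, 0.0], [-0.098, -0.995, 0.0], [0.0, -0.0, -1.0]]
wrist_force: [0.0, -0.9, -7.0]
gripper_width: 21.6
gripper_force: 58.9
```

Request:
carry_out(moves=[{"delta_pos":[0.3,-5,0],"gripper":1,"delta_rot":[0,0,0]},{"delta_pos":[0.5,-9,0],"gripper":1,"delta_rot":[0,0,0]},{"delta_pos":[0.8,-12.5,0],"gripper":1,"delta_rot":[0,0,0]},{"delta_pos":[0.9,-15,0],"gripper":1,"delta_rot":[0,0,0]},{"delta_pos":[1,-16.5,0],"gripper":1,"delta_rot":[0,0,0]}])

```text
time: 26.38
tool_pos: [481.4, -212.6, 315.8]
ee_rot: [[0.995, -0.098, -0.0], [-0.098, -0.995, 0.0], [-0.0, -0.0, -1.0]]
wrist_force: [0.5, -0.3, -7.5]
gripper_width: 21.1
gripper_force: 58.9
```

Request:
carry_out(moves=[{"delta_pos":[0,0,0],"gripper":1,"delta_rot":[0,0,0]},{"delta_pos":[0,0,0],"gripper":1,"delta_rot":[0,0,0]},{"delta_pos":[0,0,0],"gripper":1,"delta_rot":[0,0,0]},{"delta_pos":[0,0,0],"gripper":1,"delta_rot":[0,0,0]},{"delta_pos":[0,0,0],"gripper":1,"delta_rot":[0,0,0]}])

```text
time: 27.0
tool_pos: [481.4, -212.5, 315.8]
ee_rot: [[0.995, -0.098, 0.0], [-0.098, -0.995, -0.0], [0.0, 0.0, -1.0]]
wrist_force: [-0.3, -0.0, -7.8]
gripper_width: 21.3
gripper_force: 58.9
```

```bash
cat >> h.py <<'E'
def caddy(n,zr,xy,rad=110):
    c=cap(n); W=c['W']; hsv=cv2.cvtColor(c['color'],cv2.COLOR_RGB2HSV)
    m=(hsv[...,0]>100)&(hsv[...,0]<125)&(hsv[...,1]>130)&(np.hypot(W[...,0]-xy[0],W[...,1]-xy[1])<rad)
    print(n,'blue z pct',np.percentile(W[m][:,2],[1,50,99]).round(1)); p=W[m&(abs(W[...,2]-zr)<7)]
    if len(p): print(len(p),cv2.minAreaRect(p[:,:2].astype(np.float32)))
    return c
E
python3 - <<'E'
from h import *
st()
for n in('top','scene'): c=caddy(n,126,(481,-212))
for n in('wrist',): 
    c=caddy(n,126,(481,-212)); save(c,'pics/w5.png')
    W=c['W'];hsv=cv2.cvtColor(c['color'],cv2.COLOR_RGB2HSV); m=(hsv[...,0]>28)&(hsv[...,0]<50)&(hsv[...,1]>120)&(abs(W[...,2]-8)<6); print('triv',W[m].min(0),W[m].max(0))
E
```

```text
time 27.0
tool_pos [481.413, -212.47, 315.821]
ee_rot [[0.995, -0.098, 0.0], [-0.098, -0.995, -0.0], [0.0, 0.0, -1.0]]
qpos [-0.438, 0.192, 1.77, -0.0, 1.18, 1.231]
wrist_force [-0.346, -0.021, -7.826]
gripper_width 21.325
gripper_force 58.906
top blue z pct [ 66.6  71.8 129.6]
74 ((484.00250244140625, -159.21957397460938), (60.376441955566406, 56.00454330444336), 84.60845184326172)
scene blue z pct [ 68.9  99.7 127.2]
156 ((476.0807189941406, -212.28549194335938), (160.6915740966797, 59.228729248046875), 84.20655822753906)
wrist blue z pct [ 66.1 123.2 128. ]
307 ((480.6683044433594, -206.54302978515625), (149.8439483642578, 59.29369354248047), 84.69561004638672)
triv [ 410.45664308 -264.13328289    3.37815992] [ 557.58270658 -140.91709582    9.99219368]
```

View pics/w5.png

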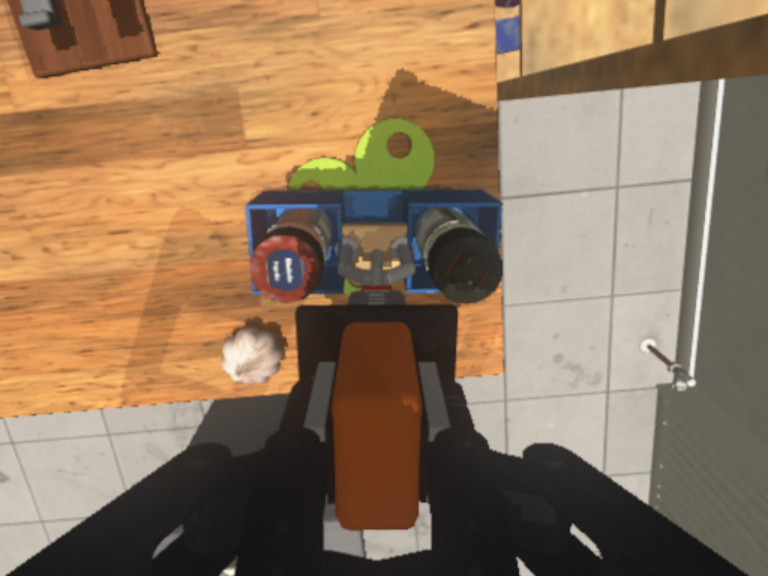

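Caddy hangs level over the trivet, both jars upright, wire hooked at (377,270); green lobes show beneath. Lower gently.

Request:
carry_out(moves=[{"delta_pos":[0.5,0,-4],"gripper":1,"delta_rot":[0,0,0]},{"delta_pos":[1,-0.5,-10],"gripper":1,"delta_rot":[0,0,0]},{"delta_pos":[1.5,-1,-17],"gripper":1,"delta_rot":[0,0,0]},{"delta_pos":[1.5,-1,-24],"gripper":1,"delta_rot":[0,0,0]},{"delta_pos":[1.5,-1,-31],"gripper":1,"delta_rot":[0,0,0]}])

```text
time: 27.78
tool_pos: [482.8, -213.5, 284.1]
ee_rot: [[0.995, -0.098, -0.0], [-0.098, -0.995, 0.0], [-0.0, -0.0, -1.0]]
wrist_force: [0.4, -0.1, -7.2]
gripper_width: 21.5
gripper_force: 58.9
```

Request:
carry_out(moves=[{"delta_pos":[0,0,-6],"gripper":1,"delta_rot":[0,0,0]},{"delta_pos":[0,0,-11],"gripper":1,"delta_rot":[0,0,0]},{"delta_pos":[0,0,-15],"gripper":1,"delta_rot":[0,0,0]},{"delta_pos":[0,0,-18],"gripper":1,"delta_rot":[0,0,0]},{"delta_pos":[0,0,-20],"gripper":1,"delta_rot":[0,0,0]}])

```text
time: 28.4
tool_pos: [483.0, -213.5, 264.7]
ee_rot: [[0.995, -0.098, 0.0], [-0.098, -0.995, -0.0], [0.0, 0.0, -1.0]]
wrist_force: [-1.0, -0.0, -8.1]
gripper_width: 21.2
gripper_force: 58.9
```

Request:
carry_out(moves=[{"delta_pos":[0,0,-2],"gripper":1,"delta_rot":[0,0,0]},{"delta_pos":[0,0,-4],"gripper":1,"delta_rot":[0,0,0]},{"delta_pos":[0,0,-6],"gripper":1,"delta_rot":[0,0,0]},{"delta_pos":[0,0,-8],"gripper":1,"delta_rot":[0,0,0]},{"delta_pos":[0,0,-10],"gripper":1,"delta_rot":[0,0,0]}])

```text
time: 29.02
tool_pos: [483.0, -213.5, 254.8]
ee_rot: [[0.995, -0.098, 0.0], [-0.098, -0.995, 0.0], [0.0, -0.0, -1.0]]
wrist_force: [-0.1, 0.7, -7.3]
gripper_width: 21.4
gripper_force: 59.0
```

Request:
carry_out(moves=[{"delta_pos":[0,0,-3],"gripper":1,"delta_rot":[0,0,0]},{"delta_pos":[0,0,-6],"gripper":1,"delta_rot":[0,0,0]},{"delta_pos":[0,0,-9],"gripper":1,"delta_rot":[0,0,0]},{"delta_pos":[0,0,-12],"gripper":1,"delta_rot":[0,0,0]},{"delta_pos":[0,0,-15],"gripper":1,"delta_rot":[0,0,0]}])

```text
time: 29.65
tool_pos: [483.1, -213.6, 239.9]
ee_rot: [[0.995, -0.098, 0.0], [-0.098, -0.995, -0.0], [0.0, 0.0, -1.0]]
wrist_force: [-0.3, 1.6, -4.0]
gripper_width: 21.4
gripper_force: 59.6
```

```bash
python3 - <<'E'
from h import *
st()
for n in('top','scene','wrist'): c=caddy(n,68,(481,-212))
E
```

```text
time 29.65
tool_pos [483.094, -213.609, 239.879]
ee_rot [[0.995, -0.098, 0.0], [-0.098, -0.995, -0.0], [0.0, 0.0, -1.0]]
qpos [-0.439, 0.281, 1.843, -0.0, 1.017, 1.23]
wrist_force [-0.284, 1.561, -3.989]
gripper_width 21.406
gripper_force 59.57
top blue z pct [ 7.1 12.6 70. ]
54 ((472.8431091308594, -149.3858184814453), (75.71662139892578, 40.69586181640625), 48.45936584472656)
scene blue z pct [10.5 43.6 69.5]
143 ((477.69281005859375, -213.77752685546875), (161.1572723388672, 58.31498336791992), 84.84027862548828)
wrist blue z pct [ 9.  66.7 68.6]
348 ((481.7744445800781, -213.22242736816406), (159.96902465820312, 59.70603942871094), 84.0066909790039)
```

Request:
carry_out(moves=[{"delta_pos":[0,0,-6],"gripper":1,"delta_rot":[0,0,0]},{"delta_pos":[0,0,-13],"gripper":1,"delta_rot":[0,0,0]},{"delta_pos":[0,0,-21],"gripper":1,"delta_rot":[0,0,0]},{"delta_pos":[0,0,-27],"gripper":1,"delta_rot":[0,0,0]},{"delta_pos":[0,0,-29],"gripper":1,"delta_rot":[0,0,0]}])

```text
time: 30.42
tool_pos: [482.7, -213.4, 210.2]
ee_rot: [[0.995, -0.098, -0.001], [-0.098, -0.995, 0.0], [-0.001, -0.0, -1.0]]
wrist_force: [-0.5, -0.2, 0.6]
gripper_width: 21.7
gripper_force: 59.7
```

Request:
carry_out(moves=[{"delta_pos":[0,0,0],"gripper":1,"delta_rot":[0,0,0]},{"delta_pos":[6,-0.6,0],"gripper":1,"delta_rot":[0,0,0]},{"delta_pos":[14,-1.4,0],"gripper":1,"delta_rot":[0,0,0]},{"delta_pos":[23,-2.3,0],"gripper":1,"delta_rot":[0,0,0]},{"delta_pos":[32,-3.2,0],"gripper":1,"delta_rot":[0,0,0]}])

```text
time: 31.05
tool_pos: [515.8, -216.8, 210.9]
ee_rot: [[0.995, -0.098, 0.0], [-0.098, -0.995, -0.0], [0.0, 0.0, -1.0]]
wrist_force: [1.2, 0.0, -1.5]
gripper_width: 21.2
gripper_force: 59.7
```

Request:
carry_out(moves=[{"delta_pos":[8,-0.8,0],"gripper":1,"delta_rot":[0,0,0]},{"delta_pos":[14,-1.4,0],"gripper":1,"delta_rot":[0,0,0]},{"delta_pos":[20,-2,0],"gripper":1,"delta_rot":[0,0,0]},{"delta_pos":[24,-2.4,0],"gripper":1,"delta_rot":[0,0,0]},{"delta_pos":[24,-2.4,0],"gripper":1,"delta_rot":[0,0,0]}])

```text
time: 31.68
tool_pos: [539.1, -219.1, 210.8]
ee_rot: [[0.995, -0.098, -0.0], [-0.098, -0.995, 0.0], [-0.0, -0.0, -1.0]]
wrist_force: [0.1, -0.2, -0.7]
gripper_width: 21.4
gripper_force: 59.7
```

```bash
python3 - <<'E'
from h import *
st()
for n in('top','scene','wrist'):
    c=caddy(n,68,(481,-212))
    if n=='scene': cv2.imwrite('pics/s6.png',cv2.resize(c['color'][140:320,190:415],(750,600))[...,::-1])
E
```

```text
time 31.675
tool_pos [539.083, -219.096, 210.775]
ee_rot [[0.995, -0.098, -0.0], [-0.098, -0.995, 0.0], [-0.0, -0.0, -1.0]]
qpos [-0.406, 0.395, 1.75, 0.0, 0.997, 1.262]
wrist_force [0.098, -0.194, -0.657]
gripper_width 21.415
gripper_force 59.733
top blue z pct [ 6.9 12.7 69.9]
43 ((488.3317565917969, -204.95668029785156), (53.301055908203125, 149.91497802734375), 1.1730033159255981)
scene blue z pct [11.  44.1 70.2]
160 ((479.1143798828125, -214.13465881347656), (160.91177368164062, 61.15338134765625), 84.49830627441406)
wrist blue z pct [10.5 67.2 68.5]
169 ((493.3782043457031, -214.807373046875), (160.9956512451172, 39.980308532714844), 82.68778991699219)
```

View pics/s6.png

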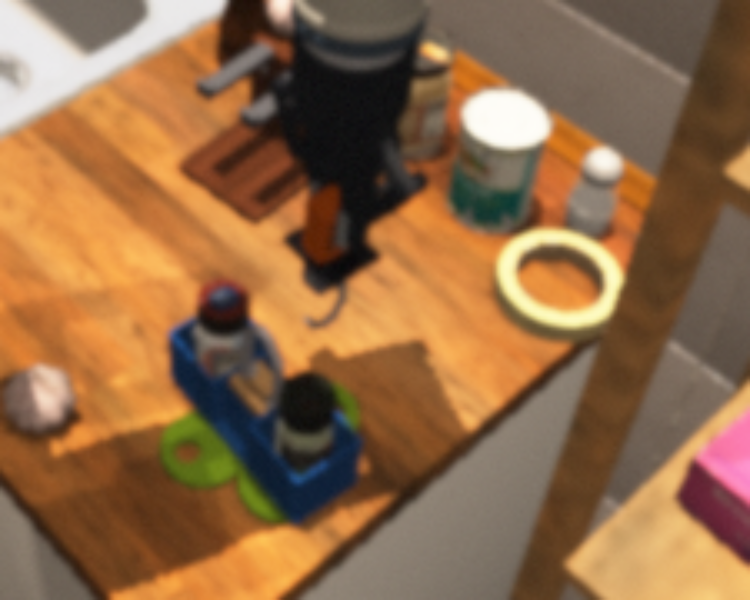

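Hook is free at crop (330,315); caddy stands on the trivet at (265,420) with both jars upright.

Request:
carry_out(moves=[{"delta_pos":[0,0,15],"gripper":1,"delta_rot":[0,0,0]},{"delta_pos":[0,0,40],"gripper":1,"delta_rot":[0,0,0]},{"delta_pos":[10,18,58],"gripper":1,"delta_rot":[0,0,0.02]},{"delta_pos":[30,50,60],"gripper":1,"delta_rot":[0,0,0.05]},{"delta_pos":[55,90,60],"gripper":1,"delta_rot":[0,0,0.08]}])

```text
time: 32.45
tool_pos: [594.6, -128.9, 272.8]
ee_rot: [[1.0, -0.019, 0.002], [-0.019, -1.0, -0.001], [0.002, 0.001, -1.0]]
wrist_force: [0.8, -0.8, -1.8]
gripper_width: 21.4
gripper_force: 59.8
```

Request:
carry_out(moves=[{"delta_pos":[24,40,0],"gripper":1,"delta_rot":[0,0,0.03]},{"delta_pos":[46,76,0],"gripper":1,"delta_rot":[0,0,0.055]},{"delta_pos":[64,105,0],"gripper":1,"delta_rot":[0,0,0.075]},{"delta_pos":[75,123,0],"gripper":1,"delta_rot":[0,0,0.09]},{"delta_pos":[80,131.5,0],"gripper":1,"delta_rot":[0,0,0.095]}])

```text
time: 33.08
tool_pos: [674.3, 3.0, 271.3]
ee_rot: [[0.997, 0.078, 0.0], [0.078, -0.997, -0.0], [0.0, 0.0, -1.0]]
wrist_force: [-0.1, -0.2, -1.3]
gripper_width: 21.5
gripper_force: 59.7
```

Request:
carry_out(moves=[{"delta_pos":[0,0,0],"gripper":1,"delta_rot":[0,0,0]},{"delta_pos":[0,0,0],"gripper":1,"delta_rot":[0,0,0]},{"delta_pos":[0,0,0],"gripper":1,"delta_rot":[0,0,0]},{"delta_pos":[0,0,-10],"gripper":1,"delta_rot":[0,0,0]},{"delta_pos":[0,0,-10],"gripper":1,"delta_rot":[0,0,0]}])

```text
time: 33.7
tool_pos: [673.1, 2.1, 259.4]
ee_rot: [[0.997, 0.076, -0.002], [0.076, -0.997, 0.0], [-0.002, -0.0, -1.0]]
wrist_force: [-0.3, -0.1, -1.7]
gripper_width: 21.0
gripper_force: 59.7
```

```bash
python3 - <<'E'
from h import *
st(); c=cap('wrist'); W=c['W']; Z=W[...,2]; save(c,'pics/w7.png')
for n,z,t in(('prongs/upr',110,5),('foot',10,3)):
    m=(abs(Z-z)<t)&(np.hypot(W[...,0]-680,W[...,1])<95); p=W[m]; print(n,len(p),cv2.minAreaRect(p[:,:2].astype(np.float32)) if len(p) else '')
E
```

```text
time 33.7
tool_pos [673.059, 2.119, 259.432]
ee_rot [[0.997, 0.076, -0.002], [0.076, -0.997, 0.0], [-0.002, -0.0, -1.0]]
qpos [-0.015, 0.475, 1.497, -0.0, 1.172, 1.48]
wrist_force [-0.339, -0.13, -1.675]
gripper_width 20.99
gripper_force 59.721
prongs/upr 4808 ((685.88134765625, 1.9150276184082031), (74.66920471191406, 90.05764770507812), 4.414651870727539)
foot 3880 ((679.7225341796875, 1.6378211975097656), (119.32615661621094, 99.57962036132812), 3.8673720359802246)
```

View pics/w7.png

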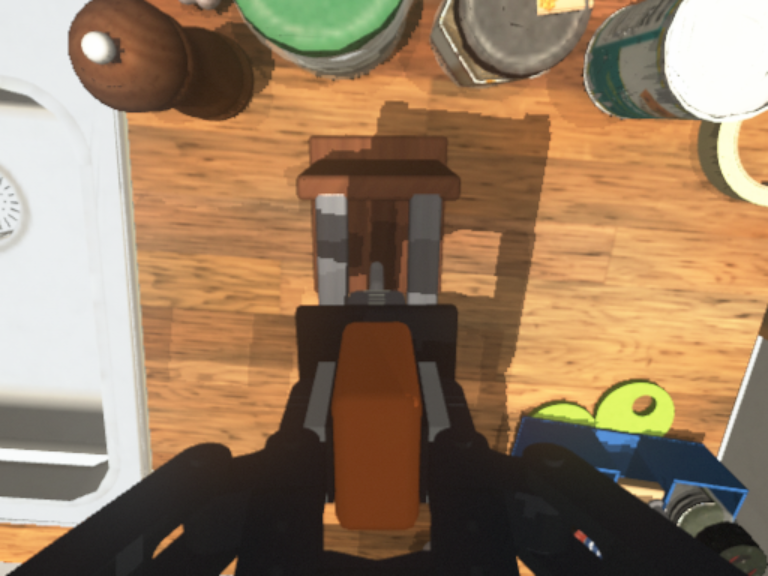

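Hook at (377,280) is centred over the gap between the prongs (332 and 424), axes parallel; caddy stays on the trivet at lower right.

Request:
carry_out(moves=[{"delta_pos":[-1,-1,-15],"gripper":1,"delta_rot":[0,0,0]},{"delta_pos":[-1,-1,-40],"gripper":1,"delta_rot":[0,0,0]},{"delta_pos":[-1,-1,-65],"gripper":1,"delta_rot":[0,0,0]},{"delta_pos":[-1,-1,-85],"gripper":1,"delta_rot":[0,0,0]},{"delta_pos":[-1,-1,-100],"gripper":1,"delta_rot":[0,0,0]}])

```text
time: 34.38
tool_pos: [672.5, 1.4, 159.2]
ee_rot: [[0.997, 0.077, -0.001], [0.077, -0.997, 0.0], [-0.001, -0.0, -1.0]]
wrist_force: [-0.1, -0.2, -1.3]
gripper_width: 21.3
gripper_force: 59.7
```

Request:
carry_out(moves=[{"delta_pos":[0,0,-8],"gripper":1,"delta_rot":[0,0,0]},{"delta_pos":[0,0,-14],"gripper":1,"delta_rot":[0,0,0]},{"delta_pos":[0,0,-18],"gripper":1,"delta_rot":[0,0,0]},{"delta_pos":[0,0,-20],"gripper":1,"delta_rot":[0,0,0]},{"delta_pos":[0,0,-21],"gripper":1,"delta_rot":[0,0,0]}])

```text
time: 35.0
tool_pos: [673.1, 1.4, 140.1]
ee_rot: [[0.997, 0.077, 0.001], [0.077, -0.997, -0.0], [0.001, 0.0, -1.0]]
wrist_force: [-0.1, 0.9, -1.7]
gripper_width: 21.2
gripper_force: 59.7
```

Still hanging free just above the prongs; settle a bit lower, then release.

Request:
carry_out(moves=[{"delta_pos":[0,0,-1],"gripper":1,"delta_rot":[0,0,0]},{"delta_pos":[0,0,-1.5],"gripper":1,"delta_rot":[0,0,0]},{"delta_pos":[0,0,-2],"gripper":1,"delta_rot":[0,0,0]},{"delta_pos":[0,0,-2],"gripper":1,"delta_rot":[0,0,0]},{"delta_pos":[0,0,-2],"gripper":1,"delta_rot":[0,0,0]}])

```text
time: 35.62
tool_pos: [673.1, 1.4, 139.4]
ee_rot: [[0.997, 0.077, 0.001], [0.077, -0.997, -0.0], [0.001, 0.0, -1.0]]
wrist_force: [-3.9, 0.6, 8.0]
gripper_width: 21.5
gripper_force: 61.2
```

Request:
carry_out(moves=[{"delta_pos":[0,0,1],"gripper":0.8,"delta_rot":[0,0,0]},{"delta_pos":[0,0,1],"gripper":0.65,"delta_rot":[0,0,0]},{"delta_pos":[0,0,1],"gripper":0.5,"delta_rot":[0,0,0]},{"delta_pos":[0,0,1],"gripper":0.4,"delta_rot":[0,0,0]},{"delta_pos":[0,0,5],"gripper":0.3,"delta_rot":[0,0,0]}])

```text
time: 36.25
tool_pos: [672.6, 1.4, 142.5]
ee_rot: [[0.997, 0.077, -0.001], [0.077, -0.997, 0.0], [-0.001, -0.0, -1.0]]
wrist_force: [0.1, -0.7, -0.6]
gripper_width: 59.7
gripper_force: 0.0
```

Request:
carry_out(moves=[{"delta_pos":[0,0,15],"gripper":0.3,"delta_rot":[0,0,0]},{"delta_pos":[0,0,45],"gripper":0.3,"delta_rot":[0,0,0]},{"delta_pos":[0,0,85],"gripper":0.3,"delta_rot":[0,0,0]},{"delta_pos":[0,0,125],"gripper":0.3,"delta_rot":[0,0,0]},{"delta_pos":[-20,0,140],"gripper":0.3,"delta_rot":[0,0,0]}])

```text
time: 36.88
tool_pos: [655.0, 1.4, 287.3]
ee_rot: [[0.997, 0.077, 0.007], [0.077, -0.997, -0.0], [0.007, 0.001, -1.0]]
wrist_force: [-0.6, -0.1, -0.7]
gripper_width: 59.9
gripper_force: 0.0
```

Request:
carry_out(moves=[{"delta_pos":[-40,0,0],"gripper":0.3,"delta_rot":[0,0,0]},{"delta_pos":[-80,0,0],"gripper":0.3,"delta_rot":[0,0,0]},{"delta_pos":[-110,0,0],"gripper":0.3,"delta_rot":[0,0,0]},{"delta_pos":[-120,0,0],"gripper":0.3,"delta_rot":[0,0,0]},{"delta_pos":[-120,0,0],"gripper":0.3,"delta_rot":[0,0,0]}])

```text
time: 37.5
tool_pos: [533.4, 1.4, 283.8]
ee_rot: [[0.997, 0.077, 0.002], [0.077, -0.997, -0.0], [0.002, 0.0, -1.0]]
wrist_force: [-0.1, 0.0, -0.1]
gripper_width: 59.8
gripper_force: 0.0
```

```bash
python3 - <<'E'
from h import *
st(); c=caddy('wrist',68,(481,-212)); W=c['W'];Z=W[...,2]; hsv=cv2.cvtColor(c['color'],cv2.COLOR_RGB2HSV)
m=(hsv[...,0]<18)&(hsv[...,1]>170)&(Z>155)&(Z<175)&(np.hypot(W[...,0]-672,W[...,1])<60); p=W[m]; print('orange',len(p),np.median(p,0).round(1),cv2.minAreaRect(p[:,:2].astype(np.float32)))
m=(abs(Z-116)<3)&(np.hypot(W[...,0]-680,W[...,1])<60);p=W[m]; print('collar',len(p),np.median(p,0).round(1))
a=cv2.resize(c['color'],(400,300)); s=caddy('scene',68,(481,-212)); b=cv2.resize(s['color'],(400,300))
t=caddy('top',68,(481,-212)); np.savez('topf',W=t['W'],color=t['color']); cc=cv2.resize(s['color'][120:300,200:440],(400,300)); d=cv2.resize(t['color'][80:320,150:470],(400,300))
cv2.imwrite('pics/f.png',np.vstack([np.hstack([a,b]),np.hstack([cc,d])])[...,::-1])
E
```

```text
time 37.5
tool_pos [533.399, 1.399, 283.815]
ee_rot [[0.997, 0.077, 0.002], [0.077, -0.997, -0.0], [0.002, 0.0, -1.0]]
qpos [-0.02, 0.236, 1.791, 0.0, 1.113, 1.474]
wrist_force [-0.136, 0.013, -0.123]
gripper_width 59.839
gripper_force 0.0
wrist blue z pct [10.9 55.6 68.4]
636 ((482.51824951171875, -212.15365600585938), (160.08721923828125, 59.40982437133789), 84.54426574707031)
orange 349 [653.9  -1.3 165.8] ((657.0700073242188, -0.4797048568725586), (10.978304862976074, 21.186914443969727), 4.438089847564697)
collar 1730 [654.8   7.3 115.4]
scene blue z pct [10.8 44.8 69.8]
163 ((477.3211364746094, -214.1419677734375), (159.95416259765625, 58.639827728271484), 84.70849609375)
top blue z pct [ 6.9 13.1 70.8]
99 ((479.5035095214844, -210.44259643554688), (159.4607391357422, 52.89659118652344), 84.4712142944336)
```

View pics/f.png

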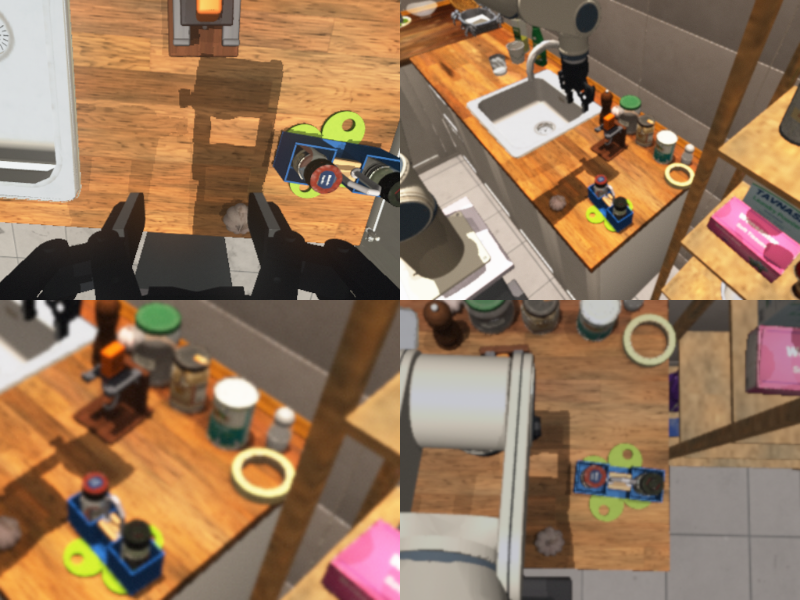

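The caddy is centred on the trivet (within about 2 mm), with both jars upright. The scale hangs level in the fork, the bystanders are untouched and the arm is clear.

```bash
python3 -c "
from h import *
print(workorder.job_done())"
```

```text
the job is handed in; nothing more can be done
None
```

The job is handed in at about 37.5 s: both jars stand upright in the caddy's wells, the caddy was lifted about 65 mm by the scale and held still for over 3 s, then set down within about 2 mm of the trivet's centre, and the scale hangs back in its stand. One blemish: the first jar met the well floor with about 60 N at the wrist, under the 120 N limit, and nothing tipped.

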